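Seat a pouch cell in its test jig and lock the toggle clamp

ROBOT

A 6-joint arm with a two-finger parallel gripper is mounted at the origin on a cart in front of the work surface, level with it; the furniture and walls round the work are solid. World frame = base frame: x ahead of the robot, y to its left, z up, the work surface at z = 0. Lengths are in m, angles in rad, forces in N, time in s.
With the tool pointing down it reaches from about 0.325 to 1 m from the base axis. Payload 5.1 kg.
Tool frame: the origin (TCP) lies at the very end of the fingers, on their centre line; the grasp point (between the pads) lies 19 mm behind it (bot.pinch_z is the distance from the TCP to the grasp point, in m); z points along the fingers, y is the direction in which the jaws open and shut (so a half turn about z gives the same grasp; the last joint's range is limited). The gripper opens to 85 mm and grips with 20 to 120 N. Pads are 22 mm wide; open, the fingers measure 114 mm over their backs; the gripper's body (76 mm by 85 mm) begins 54 mm behind the grasp point. The pads swing forward as they close: fully open they stand 13 mm farther back than shut.
Start: joints at [-1.236, 0.124, 1.65, -0, 1.367, -0.083], TCP at [0.264, -0.594, 0.231] pointing down, gripper open.
Joint ranges: [-2.61, 2.61], [-1.02, 2.33], [0.03, 2.71], [-1.35, 4.49], [0.32, 2.68], [-2.91, 2.91]. Speed limits (rad/s): [2.57, 2.57, 3.14, 3.14, 3.14, 3.14].

INTERFACE

Orientations are given as a rotation vector (axis times angle).
In Python, from workcell import monitor, camera, camera_info, job, bot gives the robot as it stands. The module is installed in compiled form; this text tells all that it offers.
- The arm moves only by the tool play_rows, never from a script. Its argument "targets" is a list of rows, each a list of 6 numbers: the shift along the tool's x, y, z in mm, then the turn, a rotation vector about the tool's x, y, z in rad. In form: [[tx, ty, tz, rx, ry, rz], ...]. A call has 1 to 20 rows; each row is the pose to reach, as a shift and turn from the pose measured when the call began, along the tool's axes at that moment; what a row does not reach only later rows make up. A row lasts 1/8 s, in which the tool goes at most 62.5 mm and 10.7 degrees, less where a joint would pass 70% of its speed; a pose out of reach is approached as far as the arm can. A call with a gripper value outside its range is refused whole. "gripper" is the opening in per cent of the stroke, from 0 (shut) to 100 (fully open), set as the call begins (left out, the last holds). The fingers move at their own pace and stop on an object; "squeeze" is the grip in N (left out, the last holds). Time passes only in rows, so rows that repeat a pose let the fingers close. It gives the time, the measured TCP pose, the force and the opening at its end, in the units of the state.
- monitor.observe(): the state, without advancing time (a new reading comes with each control period).
- camera(name): name is "scene" or "top" or "wrist"; returns the picture (480x640x3 uint8, red, green, blue); there is no depth.
- camera_info(name): a dict with "camera_matrix" (3x3 intrinsics, pixels), "D" ([k1, k2, p1, p2, k3] as OpenCV has them; the pictures are not rectified), "T" (4x4, takes a point from camera to world coordinates). Camera axes: x right, y down, z forward; pixel columns grow to the right and rows downward; lengths in m; the calibration is good to about 2 mm. A picture is of the moment at which its call begins: read the wrist's pose just before it. camera_info takes no time and is no camera call; for the wrist camera it gives the pose at the moment of the call.
- job.finish_job(): hands the job in, once; it reports no verdict.
The state is a dict: "clock": time; "qpos": joint angles; "joint_velocities": joint speeds; "joint_efforts": joint torques, N m; "eef_pos": TCP position; "tcp_rot": TCP orientation; "ft_force": force on the tool from outside, world axes, zero at the start; "moment": the same for the moment, N m; "opening": finger opening in m.
Only numpy, scipy, OpenCV 4.12 (cv2) and the standard library are available. Lean on these libraries where they do the work, as an engineer would, in place of code of your own. Each camera call takes 0.05 s, during which the arm holds its last target. There are 200 camera calls.

TASK

Slide the pouch cell that lies in the blue jig gently forward until it is fully home against the two rubber stops, then, without gripping it, push the red handle of the toggle clamp down over centre to its firm stop, so that the red pad stays pressed on the cell when you let go. Push with feeling: neither shove the cell into the stops nor lean hard on the handle once it is down. Leave the blue round cell, the tape roll and the USB stick where they are.

Things in the scene. Friction and masses are not known exactly. Their poses are not given: they have to be found in the camera images.
- jig: Fixed jig: blue base plate 160 x 195 x 12 mm (x -75 to +85, y -143 to +53 mm) with a grey bed: top 34 mm above the bench, x -44 to +62, y -37 to +37 mm. Origin on the bench; x is the way the cell slides home, z up. Low rails (inner faces y = +-27.5 mm, top 4.5 mm above the bed) guide the cell. A toggle clamp stands on the -y side in the plane x = +8 mm.
- cell: Loose white pouch cell, 106 x 52 x 6 mm, about 50 g, flat on the bed. Origin under its centre, x along its length towards its two tabs (body x -53 to +39 mm, tabs from there to +53 mm). Fully home its origin is at x = 0, y = 0 of the jig within 3 mm; it starts 12 to 26 mm short of that. It stands no push above 15 N.
- rear_edge (a point): Middle of the cell's rear edge, the end without tabs, 53 mm behind the cell's origin, 3 mm above its underside. The edge overhangs the back of the bed, with 22 mm of free height below it down to the base plate, so fingertips can reach below it and push it forwards.
- stop_face (a point): Middle between the front faces of the two black rubber stops that meet the shoulders of the cell body beside the tabs; 39 mm ahead of the jig's origin, 3 mm above the bed. The stops are sprung: together they give about 1 mm per 4 N, 5 mm at most, and spring back.
- handle: Clamp handle: red round grip 18 mm thick, from 47 to 137 mm from the hinge, on a steel shank. Origin on the hinge axis (78 mm above the bench, x = +8, y = -106 mm of the jig); its -y axis points along it to the free end, its x axis is the hinge axis. At first it leans up and outwards (jig -y), 40 to 76 degrees above level. It stands no more than 40 N; a pinch counts on both sides.
- grip (a point): Point on the handle's centre line 100 mm from the hinge. Pushed down and outwards it moves easily, then against 4 to 8 N until dead centre, where it gives way and drops some 5 degrees on to a firm stop. The handle is bolted on at an unknown angle, so that stop lies 1 to 25 degrees above level: only feel tells. Let go short of dead centre, it springs back.
- pad: Red round sprung pad, 20 mm across, 10 mm thick, under the end of the clamp's bar. Origin in the middle of its underside. At first it stands well above the cell; with the clamp locked it rests on the cell at x = +8, y = 0 mm of the jig and presses with about 15 N.
- round_cell: Bystander: blue round cell 18 mm across, 66 mm high, standing upright on the bench beside the jig. Origin under its centre.
- kapton: Bystander: roll of amber tape, 64 mm across, 19 mm high, lying on the bench. Origin under its centre.
- usb: Bystander: blue USB stick 54 x 19 x 8 mm lying on the bench. Origin under its centre.
Not all that is in view belongs to the job. What is shaped like the cell but pink is not meant.

How it is judged:
By the outcome, as a careful person would: the job done as asked, in the order asked, and still so for the second after the job is handed in, with the robot touching nothing.
It also fails if it takes over 62 s, if anything falls off the work surface, if the arm or the gripper's body presses on something with over 40 N, if the wrist force passes 120 N, or if a joint passes its speed limit or range.

## Working session

There is one attempt and no reset: what is moved stays moved. The work goes in short steps, Python scripts to look and compute and a tool call to move; the robot and the scene stay as the last step left them, time stands still between calls to the robot, and variables do not carry over. Pictures are saved under pics/ and viewed, about 8 in all and at most 12, crops included, and the job is handed in when it is done.

Besides the shell and the picture viewer there is one more tool, called after ">>>" as a command line: name --pt "numbers of a row" for each row, then --argument value for the rest. play_rows: Moves the arm, as the interface text tells. Its arguments: {"type":"object","properties":{"targets":{"type":"array","items":{"type":"array","items":{"type":"number"}}},"gripper":{"type":"number"},"squeeze":{"type":"number"}},"required":["targets"]}

```bash
mkdir -p pics; python3 - <<'E'
from workcell import monitor,camera,camera_info
import cv2,numpy as np
for n in("scene","top"):
    im=camera(n);cv2.imwrite(f"pics/{n}0.png",im[:,:,::-1])
    ci=camera_info(n);print(n,np.round(ci["camera_matrix"],1).tolist(),np.round(ci["D"],3),np.round(ci["T"],3).tolist())
print(monitor.observe())
E
```

```text
scene [[603.0, 0.0, 323.6], [0.0, 603.0, 241.5], [0.0, 0.0, 1.0]] [-0.16  0.    0.    0.    0.  ] [[-0.867, -0.194, 0.46, 0.114], [-0.499, 0.326, -0.803, 1.074], [0.006, -0.925, -0.379, 0.528], [0.0, 0.0, 0.0, 1.0]]
top [[595.4, 0.0, 318.9], [0.0, 595.4, 236.4], [0.0, 0.0, 1.0]] [-0.077  0.     0.     0.     0.   ] [[0.014, -0.997, 0.077, 0.528], [-1.0, -0.012, 0.027, 0.216], [-0.026, -0.077, -0.997, 1.082], [0.0, 0.0, 0.0, 1.0]]
{'clock': 0.1, 'qpos': array([-1.23559515e+00,  1.24486980e-01,  1.65155757e+00, -4.71864540e-06,
        1.36748016e+00, -8.26170656e-02]), 'joint_velocities': array([ 0.00160872, -0.00030542, -0.00437443, -0.00024293, -0.00087231,
        0.00032448]), 'joint_efforts': array([ 4.02904498e-04, -4.24926925e+01, -3.66655433e+01, -6.14159740e-05,
        3.93059221e-03, -2.16940940e-06]), 'eef_pos': array([ 0.26352789, -0.59357609,  0.23013356]), 'tcp_rot': array([-3.07141256e+00, -6.51147981e-01,  3.89223231e-04]), 'ft_force': array([-0.37067756,  0.29135244,  0.92578602]), 'moment': array([-0.06304468,  0.01525617,  0.01109491]), 'opening': 0.08528365339182238}
```

View pics/scene0.png

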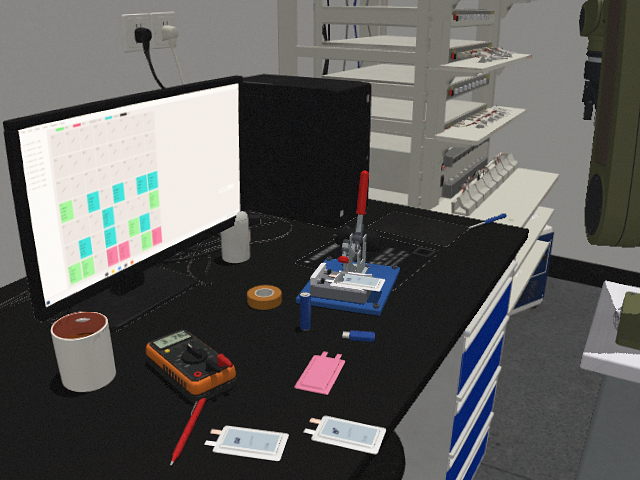

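View pics/top0.png

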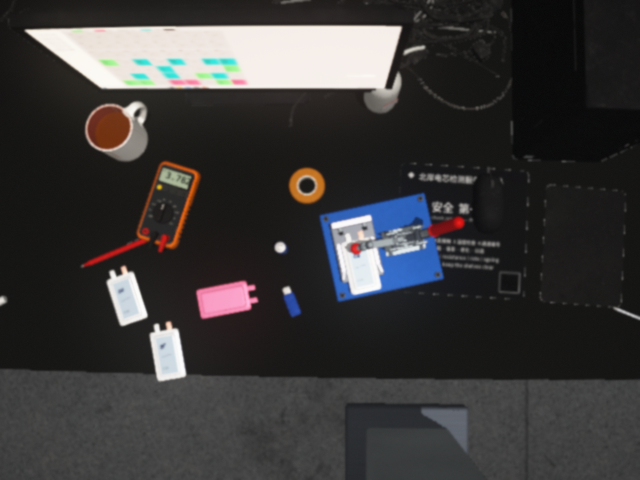

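The jig is at about (382,247) in the top picture. Its x axis points up the image, and the handle points up and to the right, with its tip at (462,223). The cell sits at about (362,260), short of the stops. Next I'll measure these.

```bash
cat > h.py <<'E'
import cv2,numpy as np
from workcell import camera_info
def ray(n,px,ci=None):
    ci=ci or camera_info(n);T=np.array(ci["T"])
    u=cv2.undistortPoints(np.array(px,float).reshape(-1,1,2),np.array(ci["camera_matrix"]),np.array(ci["D"],float)).reshape(-1,2)
    return T[:3,3],np.c_[u,np.ones(len(u))]@T[:3,:3].T
def onplane(n,px,z,ci=None):
    o,d=ray(n,px,ci);return o+d*((z-o[2])/d[:,2])[:,None]
E
python3 - <<'E'
from h import *
im=cv2.imread("pics/top0.png");hsv=cv2.cvtColor(im,cv2.COLOR_BGR2HSV)
m=cv2.inRange(hsv,(100,120,60),(125,255,255));m[:,:315]=0;m[:,460:]=0;m[:180]=0;m[310:]=0
c=np.vstack(cv2.findContours(m,0,1)[0]);P=onplane("top",c,0.012)
r=cv2.minAreaRect((P[:,:2]*1000).astype(np.float32));print("plate",r)
b=cv2.boxPoints(r)/1000
# jig x axis: short side (160), nearest +x world
e=[b[1]-b[0],b[2]-b[1]];e=min(e,key=np.linalg.norm);
if e[0]<0:e=-e
a=np.arctan2(e[1],e[0]);R=np.array([[np.cos(a),-np.sin(a)],[np.sin(a),np.cos(a)]])
o=np.array(r[0])/1000-R@[.005,-.045];print("jig",o,np.degrees(a))
np.savez("jig.npz",o=o,a=a)
tj=lambda P:(P[:,:2]-o)@R*1000
# red handle in top and scene intersected with plane x=8 of jig
n=np.r_[R[:,0],0];p0=np.r_[o+R@[.008,0],0]
for nm,box in(("top",(200,260,400,480)),("scene",(165,240,340,380))):
    i=cv2.imread(f"pics/{nm}0.png");h=cv2.cvtColor(i,cv2.COLOR_BGR2HSV)
    k=cv2.inRange(h,(0,150,80),(8,255,255))|cv2.inRange(h,(172,150,80),(180,255,255))
    M=np.zeros_like(k);M[box[0]:box[1],box[2]:box[3]]=k[box[0]:box[1],box[2]:box[3]]
    q=cv2.findNonZero(M).reshape(-1,2).astype(np.float32)
    vx,vy,x,y=cv2.fitLine(q,2,0,.01,.01).ravel();t=(q-[x,y])@[vx,vy]
    E=np.array([[x+vx*s,y+vy*s] for s in(t.min(),0,t.max())])
    O,d=ray(nm,E);W=O+d*(((p0-O)@n)/(d@n))[:,None]
    J=tj(W);print(nm,E.round(1).tolist(),"jig y,z mm",np.c_[J,W[:,2]*1000].round(1).tolist())
    for s,w in zip(J,W): print(np.degrees(np.arctan2(w[2]*1000-78,-(s[1]+106))),np.hypot(w[2]*1000-78,s[1]+106))
# cell rear edge: white pixels
k=cv2.inRange(hsv,(0,0,150),(180,70,255))[200:300,325:400]
q=cv2.findNonZero(k).reshape(-1,2)+[325,200];J=tj(onplane("top",q,0.040))
s=J[np.abs(J[:,1])<20];print("cell rear x",np.percentile(s[:,0],[0,1,2]), "y ext rear",np.percentile(J[(J[:,0]<-45)][:,1],[0,50,100]))
big=cv2.resize(im[185:310,310:480],None,fx=4.5,fy=4.5,interpolation=cv2.INTER_CUBIC);cv2.imwrite("pics/crop1.png",big)
E
```

```text
plate ((593.5049438476562, 132.5868682861328), (162.90530395507812, 197.85342407226562), 12.810675621032715)
jig [0.57865154 0.17535808] 12.810683
top [[428.3999938964844, 232.1999969482422], [446.20001220703125, 226.1999969482422], [463.79998779296875, 220.3000030517578]] jig y,z mm [[8.0, -118.5, 102.9], [8.0, -136.2, 167.9], [8.0, -151.5, 224.0]]
63.44339604955934 27.88978122268039
71.44475710838203 94.8146627335117
72.67910641212563 152.91849448999767
scene [[360.0, 214.10000610351562], [362.29998779296875, 192.5], [364.70001220703125, 170.0]] jig y,z mm [[8.0, -126.4, 123.5], [8.0, -140.7, 164.4], [8.0, -155.8, 206.9]]
65.88788259982697 49.825826014975256
68.10582612397053 93.16679981124787
68.87815344298205 138.15314425100104
cell rear x [-67.88984463 -66.78413257 -65.67837464] y ext rear [-27.77748045  -0.42170549  27.05113227]
```

View pics/crop1.png

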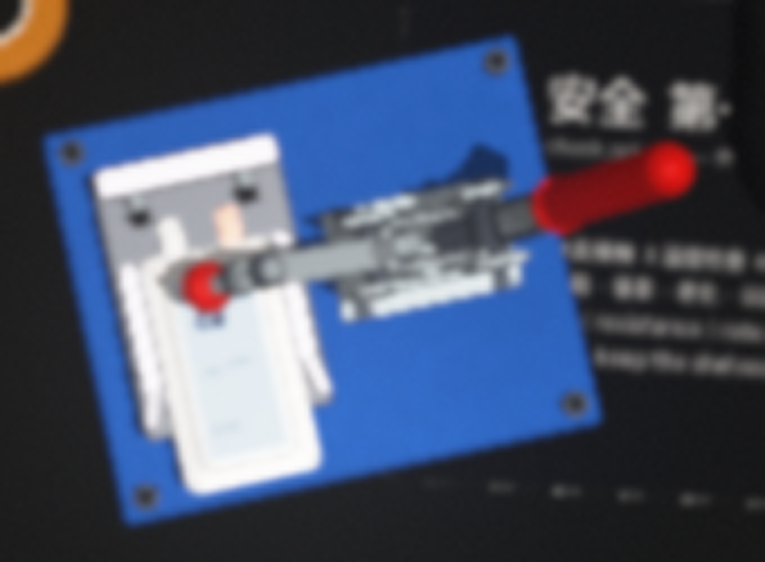

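```bash
cat >> h.py <<'E'
from scipy.spatial.transform import Rotation as Ro
_z=np.load("jig.npz") if __import__("os").path.exists("jig.npz") else None
def rows(targets):
    """targets: (jx,jy,z mm, tilt deg outwards[-y jig]) -> rows from the present pose"""
    from workcell import monitor
    s=monitor.observe();a=float(_z["a"]);Rj=Ro.from_euler("z",a);Rc=Ro.from_rotvec(s["tcp_rot"])
    loc=Rj.inv().apply(s["eef_pos"]-np.r_[_z["o"],0])*1000
    print("t",round(s["clock"],2),"jig tcp",loc.round(1),"F jig",Rj.inv().apply(s["ft_force"]).round(1),"tilt",np.degrees(np.arcsin(-(Rj.inv()*Rc).as_matrix()[1,2])).round(1),"open",s["opening"])
    for x,y,z,t in targets:
        # tool x=jig x, z down tilted towards -y
        Rt=Rj*Ro.from_euler("x",180-t,degrees=True)
        w=np.r_[_z["o"],0]+Rj.apply(np.array([x,y,z])/1000)
        print(np.r_[(Rc.inv().apply(w-s["eef_pos"])*1000).round(1),(Rc.inv()*Rt).as_rotvec().round(3)].tolist())
E
python3 -c "
from h import *
rows([(-110,0,130,0),(-95,0,60,0),(8,-150,200,40)])
print(Ro.from_euler('x',140,degrees=True).as_matrix()[:,2])"
```

```text
t 0.1 jig tcp [-477.8 -679.9  230.1] F jig [-0.3  0.4  0.9] tilt -0.1 open 0.08528365339182238
[492.1, -596.0, 101.4, -0.002, 0.0, 0.194]
[506.8, -592.9, 171.4, -0.002, 0.0, 0.194]
[578.9, -426.1, 31.0, -0.698, -0.068, 0.186]
[ 0.         -0.64278761 -0.76604444]
```

>>> play_rows --pt "492 -596 0 0 0 0.194" --pt "492 -596 0 0 0 0.194" --pt "492 -596 0 0 0 0.194" --pt "492 -596 0 0 0 0.194" --pt "492 -596 0 0 0 0.194" --pt "492 -596 0 0 0 0.194" --pt "492 -596 0 0 0 0.194" --pt "492 -596 0 0 0 0.194" --pt "492 -596 0 0 0 0.194" --pt "492 -596 0 0 0 0.194" --pt "492 -596 0 0 0 0.194" --pt "492 -596 0 0 0 0.194" --pt "492 -596 100 0 0 0.194" --pt "492 -596 100 0 0 0.194" --pt "492 -596 100 0 0 0.194" --pt "492 -596 100 0 0 0.194" --gripper 0

```text
clock: 2.1
eef_pos: [0.4721, 0.1508, 0.1329]
tcp_rot: [-3.12, -0.35, -0.002]
ft_force: [0.6, 0.3, 1.6]
opening: -0.0003
```

```bash
python3 - <<'E'
from h import *
from workcell import camera
rows([(-110,0,130,0),(-100,0,22,0),(-85,0,22,0)])
ci=camera_info("wrist");im=camera("wrist");cv2.imwrite("pics/w1.png",im[:,:,::-1])
E
```

```text
t 2.1 jig tcp [-109.3   -0.3  132.9] F jig [0.6 0.1 1.6] tilt -0.1 open -0.0002783665176506979
[-0.7, -0.3, 2.9, -0.002, -0.002, -0.0]
[9.1, -0.1, 110.9, -0.002, -0.002, -0.0]
[24.1, -0.1, 110.9, -0.002, -0.002, -0.0]
```

View pics/w1.png

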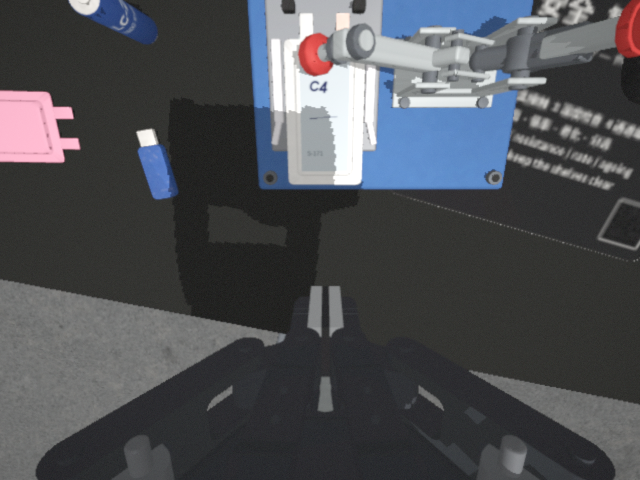

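The fingertips (325,300) line up with the cell, whose rear edge runs from about (288,184) to (362,184). The plate's rear edge is at row 189.

```bash
python3 - <<'E'
from h import *
def tj(px,z):
    a=float(_z["a"]);return (Ro.from_euler("z",a).inv().apply(onplane("wrist",px,z)-np.r_[_z["o"],0])*1000).round(1)
print("rear edge",tj([[290,183],[325,184],[361,184]],.038))
print("plate rear/left corners",tj([[260,189],[505,188]],.012),"exp (-75,53),(-75,-143)")
print("tip",tj([[325,287]],.133))
E
```

```text
Traceback (most recent call last):
NameError: name '_z' is not defined. Did you mean: 'z'?
```

```bash
sed -i 's/_z\b/JG/g' h.py; python3 - <<'E'
from h import *
def tj(px,z):
    a=float(JG["a"]);return (Ro.from_euler("z",a).inv().apply(onplane("wrist",px,z)-np.r_[JG["o"],0])*1000).round(1)
print("rear edge",tj([[290,183],[325,184],[361,184]],.038))
print("plate rear/left corners",tj([[260,189],[505,188]],.012),"exp (-75,53),(-75,-143)")
E
```

```text
rear edge [[-63.7  24.6  38. ]
 [-64.4  -0.5  38. ]
 [-64.4 -26.3  38. ]]
plate rear/left corners [[ -72.3   51.5   12. ]
 [ -71.7 -143.6   12. ]] exp (-75,53),(-75,-143)
```

>>> play_rows --pt "9 0 60 0 0 0" --pt "9 0 110 0 0 0" --pt "9 0 111 0 0 0" --pt "24 0 111 0 0 0" --pt "24 0 111 0 0 0" --pt "24 0 111 0 0 0"

```text
clock: 2.9
eef_pos: [0.4983, 0.1567, 0.0251]
tcp_rot: [-3.12, -0.349, -0.011]
ft_force: [-0.7, 0.4, -0.8]
opening: 0.0001
```

```bash
python3 - <<'E'
from h import *
from workcell import camera
rows([(-75,0,22,0)])
im=camera("wrist");cv2.imwrite("pics/w2.png",im[:,:,::-1])
E
```

```text
t 2.9 jig tcp [-82.5  -0.4  25.1] F jig [-0.6  0.5 -0.8] tilt -0.1 open 0.00012895617213734317
[7.5, -0.4, 3.1, -0.002, -0.007, -0.0]
```

View pics/w2.png

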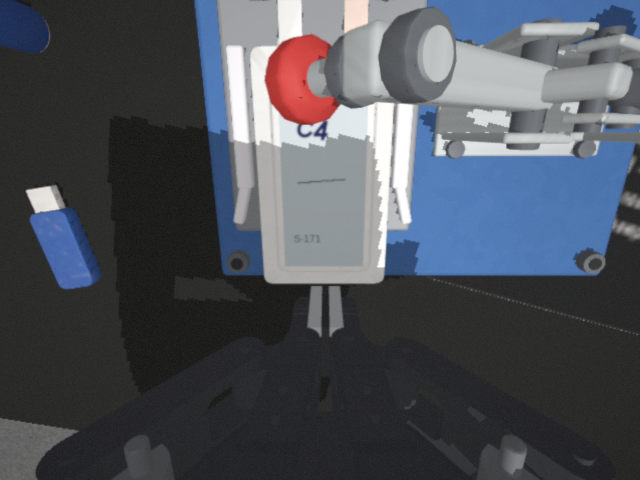

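The fingertips are just behind and below the rear edge, in the middle. I'll push slowly.

>>> play_rows --pt "2 0 1 0 0 0" --pt "4 0 2 0 0 0" --pt "6 0 2 0 0 0" --pt "8 0 2 0 0 0" --pt "10 0 2 0 0 0" --pt "12 0 2 0 0 0" --pt "12 0 2 0 0 0"

```text
clock: 3.82
eef_pos: [0.5095, 0.1593, 0.0225]
tcp_rot: [-3.12, -0.35, -0.009]
ft_force: [-0.4, -0.4, 0.7]
opening: -0.0001
```

```bash
python3 -c "
from h import *
rows([(-65,0,22,0)])"
```

```text
t 3.83 jig tcp [-70.9  -0.3  22.5] F jig [-0.5 -0.3  0.7] tilt -0.1 open -6.809414463794075e-05
[5.9, -0.3, 0.6, -0.002, -0.006, -0.0]
```

>>> play_rows --pt "1 0 0 0 0 0" --pt "2 0 0 0 0 0" --pt "3 0 0 0 0 0" --pt "3.5 0 0 0 0 0" --pt "4 0 0 0 0 0" --pt "4 0 0 0 0 0"

```text
clock: 4.58
eef_pos: [0.5135, 0.1602, 0.0226]
tcp_rot: [-3.12, -0.35, -0.009]
ft_force: [-0.2, 0.5, 0.3]
opening: 0.0001
```

>>> play_rows --pt "1 0 0 0 0 0" --pt "2 0 0 0 0 0" --pt "2 0 0 0 0 0"

```text
clock: 4.95
eef_pos: [0.5155, 0.1607, 0.0226]
tcp_rot: [-3.12, -0.35, -0.01]
ft_force: [0.7, -0.8, -0.5]
opening: 0.0002
```

```bash
python3 -c "
from h import *
from workcell import camera
rows([(-65,0,22,0)])
im=camera('wrist');cv2.imwrite('pics/w3.png',im[:,:,::-1])"
```

```text
t 4.95 jig tcp [-64.8  -0.3  22.6] F jig [ 0.5 -1.  -0.5] tilt -0.1 open 0.0002192598102988242
[-0.2, -0.3, 0.6, -0.002, -0.006, -0.0]
```

View pics/w3.png

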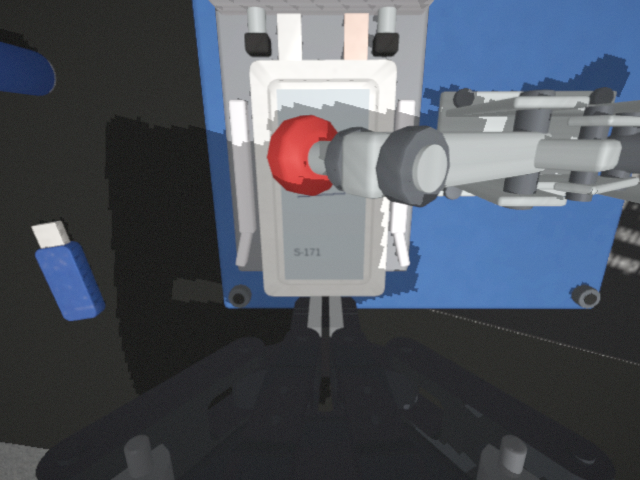

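The cell is moving straight. Its shoulders are at row 61 and the stop faces at about row 55, which leaves a gap of about 2-3 mm.

>>> play_rows --pt "1 0 0 0 0 0" --pt "1.5 0 0 0 0 0" --pt "2 0 0 0 0 0" --pt "2 0 0 0 0 0"

```text
clock: 5.5
eef_pos: [0.5163, 0.1609, 0.0222]
tcp_rot: [-3.12, -0.35, -0.005]
ft_force: [-4.7, -1.4, 2.4]
opening: 0.0003
```

>>> play_rows --pt "0.5 0 0 0 0 0" --pt "1 0 0 0 0 0" --pt "1 0 0 0 0 0"

```text
clock: 5.88
eef_pos: [0.5163, 0.1609, 0.022]
tcp_rot: [-3.12, -0.35, -0.001]
ft_force: [-6.1, -0.5, 4.7]
opening: -0.0002
```

```bash
python3 -c "
from h import *
rows([(-62,0,22,0)])"
```

```text
t 5.88 jig tcp [-64.   -0.3  22. ] F jig [-6.1  0.9  4.7] tilt -0.1 open -0.000168630028671998
[2.0, -0.3, 0.0, -0.002, -0.001, -0.0]
```

```bash
python3 -c "
from h import *
from workcell import camera,monitor
im=camera('wrist')[:,:,::-1];cv2.imwrite('pics/w4.png',im)
cv2.imwrite('pics/w4c.png',cv2.resize(im[0:330,190:460],None,fx=1.8,fy=1.8,interpolation=cv2.INTER_CUBIC))
rows([])"
```

```text
t 5.92 jig tcp [-64.   -0.2  22. ] F jig [-6.7 -0.4  3.8] tilt -0.1 open -0.00023914914954280798
```

View pics/w4c.png

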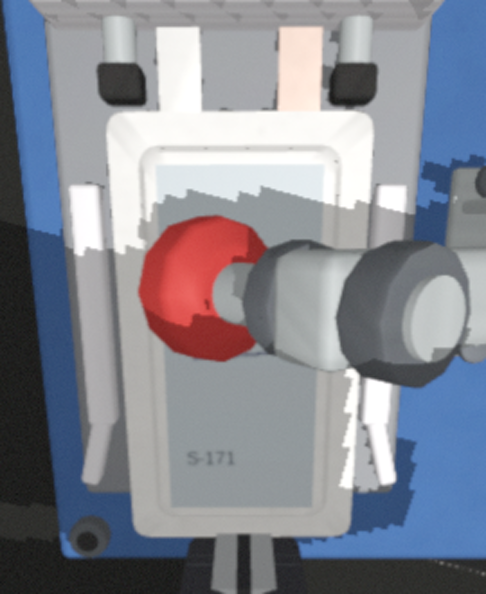

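```bash
python3 -c "
from h import *
ci=camera_info('wrist');a=float(JG['a']);Rj=Ro.from_euler('z',a).inv()
f=lambda P:(Rj.apply(P-np.r_[JG['o'],0])*1000).round(1)
print('cam',f(np.array(ci['T'])[:3,3][None]))
g=lambda u,v,z:f(onplane('wrist',[[190+u/1.8,v/1.8]],z))[0]
print('shoulder',g(140,112,.040),g(345,112,.040),'rear',g(150,536,.038),g(330,536,.038))
print('stop bottom-front top z?',[g(122,104,z) for z in(.034,.040,.046)],[g(354,104,z) for z in(.034,.040,.046)])
print('plate rear',g(70,557,.012),'bed rear',g(100,491,.034),'screw',g(89,537,.012))
im=cv2.imread('pics/w4.png');h=cv2.cvtColor(im,cv2.COLOR_BGR2HSV)
print('cols plate',h[280:320:3,212].tolist())
for z in ():0
print('gray col 258',im[30:75,258,1].tolist());print('rear col 280',im[285:305,280,1].tolist());print('blue bed corner col 228',h[225:280:4,240].tolist())
"
```

```text
cam [[ 16.9  -0.8 163.8]]
shoulder [38.4 18.6 40. ] [ 38.4 -19.5  40. ] rear [-50.8  21.5  38. ] [-50.8 -21.   38. ]
stop bottom-front top z? [array([40.8, 23. , 34. ]), array([39.7, 21.9, 40. ]), array([38.6, 20.8, 46. ])] [array([ 40.8, -22. ,  34. ]), array([ 39.7, -21.1,  40. ]), array([ 38.6, -20.1,  46. ])]
plate rear [-71.6  49.4  12. ] bed rear [-41.1  33.4  34. ] screw [-65.2  43.4  12. ]
cols plate [[30, 19, 41], [30, 10, 51], [23, 22, 46], [20, 16, 48], [45, 10, 49], [30, 16, 47], [0, 6, 45], [90, 17, 30], [60, 9, 30], [30, 9, 29], [15, 15, 33], [15, 22, 23], [30, 16, 31], [60, 9, 29]]
gray col 258 [210, 211, 213, 209, 174, 90, 57, 59, 58, 58, 58, 60, 58, 57, 58, 59, 56, 55, 58, 56, 60, 56, 57, 55, 45, 34, 34, 35, 76, 129, 163, 184, 216, 240, 239, 237, 235, 234, 235, 236, 238, 238, 239, 239, 240]
rear col 280 [172, 172, 174, 172, 172, 170, 171, 171, 171, 172, 171, 173, 169, 123, 82, 77, 77, 75, 78, 77]
blue bed corner col 228 [[150, 1, 172], [150, 3, 171], [160, 5, 169], [128, 8, 131], [150, 5, 149], [140, 5, 168], [150, 1, 171], [165, 3, 172], [160, 4, 174], [165, 3, 172], [150, 1, 173], [113, 9, 120], [109, 97, 110], [109, 143, 118]]
```

>>> play_rows --pt "0.5 0 0 0 0 0" --pt "1 0 0 0 0 0" --pt "1.5 0 0 0 0 0" --pt "1.5 0 0 0 0 0"

```text
clock: 6.42
eef_pos: [0.5164, 0.1609, 0.0219]
tcp_rot: [-3.121, -0.35, 0.005]
ft_force: [-8.4, -3.0, 6.2]
opening: 0.0002
```

```bash
python3 -c "
from h import *
rows([(-62,0,22,0)])"
```

```text
t 6.42 jig tcp [-63.9  -0.3  21.9] F jig [-8.9 -1.1  6.2] tilt -0.1 open 0.00018872179893544898
[1.9, -0.3, -0.1, -0.002, 0.003, -0.0]
```

The sideways load is causing an upward drag force on the tip, because the tool sinks under load. I'll back off and push again with the vertical sag taken out.

>>> play_rows --pt "-3 0 0 0 0.003 0" --pt "-3 0 -1 0 0.003 0" --pt "-3 0 -1 0 0.003 0"

```text
clock: 6.8
eef_pos: [0.5142, 0.1604, 0.0233]
tcp_rot: [-3.12, -0.35, -0.002]
ft_force: [0.1, 0.2, -0.8]
opening: -0.0001
```

```bash
python3 -c "
from h import *
from workcell import camera,monitor
print(monitor.observe()['moment'])
rows([(-65,0,23,0)])
im=camera('wrist')[:,:,::-1];cv2.imwrite('pics/w5.png',im)
print('col 258',im[40:75,258,1].tolist());print('col 387',im[40:75,387,1].tolist());print('rear col 280',im[280:305,280,1].tolist())
"
```

```text
[ 0.05543978 -0.00226842 -0.02455623]
t 6.8 jig tcp [-66.2  -0.3  23.3] F jig [ 0.2  0.2 -0.8] tilt -0.1 open -0.00010476302936039613
[1.2, -0.3, 0.3, -0.002, -0.002, -0.0]
col 258 [53, 55, 56, 60, 60, 58, 52, 50, 37, 31, 35, 42, 97, 146, 164, 171, 203, 235, 236, 233, 231, 232, 233, 234, 235, 236, 237, 236, 237, 236, 236, 235, 235, 235, 235]
col 387 [59, 58, 56, 55, 57, 54, 50, 49, 35, 39, 35, 41, 96, 144, 155, 174, 222, 238, 236, 235, 236, 238, 239, 242, 243, 244, 245, 244, 245, 245, 244, 245, 246, 247, 249]
rear col 280 [170, 171, 169, 170, 170, 168, 170, 170, 169, 171, 171, 167, 142, 98, 78, 73, 75, 76, 74, 72, 73, 71, 73, 70, 65]
```

```bash
python3 -c "
from h import *
for n in('w1','w2','w3','w4','w5'):
  im=cv2.imread(f'pics/{n}.png');print(n,[im[35:75,c,1].tolist() for c in(258,387)])
im=cv2.imread('pics/w5.png')
cv2.imwrite('pics/w5c.png',cv2.resize(im[20:90,225:420],None,fx=4,fy=4,interpolation=cv2.INTER_CUBIC))
"
```

```text
w1 [[136, 136, 137, 139, 138, 138, 138, 137, 135, 137, 137, 138, 136, 139, 138, 140, 138, 140, 139, 141, 140, 139, 140, 140, 141, 141, 141, 141, 139, 139, 139, 140, 139, 140, 141, 139, 141, 140, 139, 139], [132, 142, 170, 192, 200, 205, 208, 207, 208, 208, 209, 209, 209, 209, 208, 207, 208, 207, 210, 210, 212, 211, 210, 208, 205, 202, 197, 191, 171, 148, 139, 132, 111, 86, 83, 84, 84, 101, 133, 139]]
w2 [[163, 163, 163, 163, 162, 164, 163, 164, 162, 164, 159, 196, 230, 233, 231, 231, 232, 232, 233, 235, 235, 237, 236, 236, 236, 235, 234, 235, 235, 235, 239, 242, 244, 244, 244, 244, 245, 244, 245, 246], [84, 85, 85, 85, 83, 84, 84, 84, 84, 86, 85, 86, 85, 86, 86, 87, 85, 86, 88, 89, 87, 88, 88, 88, 89, 89, 89, 91, 89, 88, 87, 88, 89, 87, 85, 88, 89, 88, 82, 84]]
w3 [[58, 57, 60, 56, 60, 59, 56, 58, 57, 57, 55, 57, 57, 58, 57, 54, 50, 41, 38, 33, 39, 77, 131, 163, 170, 201, 236, 238, 235, 233, 234, 234, 235, 236, 237, 238, 239, 238, 238, 238], [56, 59, 60, 59, 58, 60, 61, 60, 58, 59, 57, 57, 57, 58, 58, 51, 48, 42, 36, 36, 46, 94, 146, 157, 168, 218, 238, 237, 236, 237, 239, 241, 244, 245, 246, 245, 246, 246, 245, 246]]
w4 [[90, 57, 59, 58, 58, 58, 60, 58, 57, 58, 59, 56, 55, 58, 56, 60, 56, 57, 55, 45, 34, 34, 35, 76, 129, 163, 184, 216, 240, 239, 237, 235, 234, 235, 236, 238, 238, 239, 239, 240], [84, 57, 59, 62, 57, 60, 62, 64, 63, 61, 60, 58, 57, 59, 59, 56, 57, 55, 53, 46, 41, 34, 38, 65, 121, 156, 186, 237, 242, 240, 238, 238, 240, 241, 244, 245, 247, 248, 248, 247]]
w5 [[56, 58, 55, 55, 56, 53, 55, 56, 60, 60, 58, 52, 50, 37, 31, 35, 42, 97, 146, 164, 171, 203, 235, 236, 233, 231, 232, 233, 234, 235, 236, 237, 236, 237, 236, 236, 235, 235, 235, 235], [59, 60, 63, 56, 62, 59, 58, 56, 55, 57, 54, 50, 49, 35, 39, 35, 41, 96, 144, 155, 174, 222, 238, 236, 235, 236, 238, 239, 242, 243, 244, 245, 244, 245, 245, 244, 245, 246, 247, 249]]
```

View pics/w5c.png

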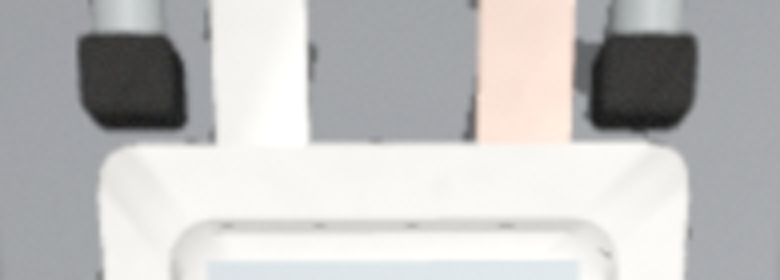

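```bash
python3 -c "
from h import *
I={n:cv2.imread(f'pics/{n}.png',0) for n in('w3','w4','w5')}
R={'stopL':(240,35,276,60),'stopR':(370,35,402,60),'text':(285,240,330,265),'railL':(228,230,256,272),'railR':(393,230,415,268),'screw':(222,284,258,312),'cellrear':(262,280,300,303),'should':(262,50,300,90)}
for a,b in(('w3','w4'),('w5','w4')):
  for k,(x0,y0,x1,y1) in R.items():
    t=I[a][y0:y1,x0:x1];m=8
    s=cv2.matchTemplate(I[b][y0-m:y1+m,x0-m:x1+m],t,cv2.TM_CCOEFF_NORMED);_,v,_,(px,py)=cv2.minMaxLoc(s)
    c=s[max(py-1,0):py+2,px];sub=(c[0]-c[2])/(2*(c[0]-2*c[1]+c[2])) if len(c)==3 else 0
    print(a,b,k,'dx',px-m,'dy',round(py-m+sub,2),round(v,3))
"
```

```text
w3 w4 stopL dx 0 dy 2.07 0.993
w3 w4 stopR dx 1 dy 2.32 0.983
w3 w4 text dx 0 dy 2.38 0.959
w3 w4 railL dx 0 dy 2.53 0.996
w3 w4 railR dx 0 dy 2.12 0.987
w3 w4 screw dx 0 dy 1.74 0.955
w3 w4 cellrear dx 0 dy 2.02 0.998
w3 w4 should dx 0 dy 1.88 0.998
w5 w4 stopL dx 0 dy 6.27 0.993
w5 w4 stopR dx 0 dy 6.37 0.991
w5 w4 text dx 0 dy 5.94 0.979
w5 w4 railL dx 0 dy 5.81 0.995
w5 w4 railR dx 0 dy 5.23 0.974
w5 w4 screw dx 0 dy 4.87 0.964
w5 w4 cellrear dx 0 dy 5.56 0.989
w5 w4 should dx 0 dy 5.96 0.994
```

>>> play_rows --pt "1 0 0 0 0 0" --pt "2 0 0 0 0 0" --pt "2.5 0 -0.5 0 0 0" --pt "3 0 -1 0 0 0" --pt "3 0 -1 0 0 0"

```text
clock: 7.48
eef_pos: [0.5161, 0.1609, 0.0237]
tcp_rot: [-3.121, -0.35, 0.002]
ft_force: [-3.3, -1.6, 0.0]
opening: -0.0
```

```bash
python3 -c "
from h import *
from workcell import monitor
rows([(-65,0,23,0)])
print(Ro.from_euler('z',-float(JG['a'])).apply(monitor.observe()['moment']))
"
```

```text
t 7.47 jig tcp [-64.2  -0.2  23.7] F jig [-3.6 -0.8  0. ] tilt -0.1 open -1.9497119336343043e-05
[-0.8, -0.2, 0.7, -0.002, 0.001, -0.0]
[ 0.01475154  0.60360413 -0.02063453]
```

>>> play_rows --pt "0.5 0 -0.3 0 0 0" --pt "1 0 -0.5 0 0 0" --pt "1.5 0 -0.7 0 0 0" --pt "1.5 0 -0.7 0 0 0"

```text
clock: 7.98
eef_pos: [0.5163, 0.1609, 0.0237]
tcp_rot: [-3.121, -0.35, 0.007]
ft_force: [-5.7, -0.6, 0.2]
opening: -0.0001
```

```bash
python3 -c "
from h import *
from workcell import monitor,camera
rows([(-65,0,23,0)])
print(Ro.from_euler('z',-float(JG['a'])).apply(monitor.observe()['moment']))
im=camera('wrist')[:,:,::-1];cv2.imwrite('pics/w6.png',im)
print([im[35:75,c,1].tolist() for c in(258,387)])
print(monitor.observe()['qpos'].round(3))
"
```

```text
t 7.97 jig tcp [-64.   -0.2  23.7] F jig [-5.7  0.7  0.2] tilt -0.1 open -7.747678451559705e-05
[-1.0, -0.2, 0.7, -0.002, 0.004, 0.0]
[0.03342005 0.95498156 0.02028164]
[[181, 91, 57, 61, 61, 59, 59, 58, 60, 60, 56, 58, 54, 56, 57, 59, 59, 56, 58, 55, 49, 41, 36, 38, 93, 145, 169, 197, 232, 238, 236, 235, 235, 236, 237, 238, 240, 240, 240, 240], [164, 83, 57, 62, 58, 58, 62, 60, 61, 61, 63, 62, 61, 59, 59, 58, 59, 60, 53, 56, 49, 38, 32, 48, 109, 164, 170, 201, 241, 241, 239, 239, 240, 242, 244, 246, 247, 248, 249, 248]]
[2.020e-01 1.130e-01 2.042e+00 2.000e-03 9.910e-01 1.548e+00]
```

```bash
cat > cmp.py <<'E'
from h import *
import sys
R={'stopL':(240,35,276,60),'stopR':(370,35,402,60),'rodL':(246,12,268,34),'text':(285,240,330,265),'railLtop':(228,90,250,130),'railRtop':(396,90,416,130),'railL':(228,230,256,272),'railR':(393,230,415,268),'cellrear':(262,280,300,303),'should':(262,50,300,90)}
a,b=[cv2.imread(f'pics/{n}.png',0) for n in sys.argv[1:3]]
for k,(x0,y0,x1,y1) in R.items():
    t=a[y0:y1,x0:x1];m=10
    s=cv2.matchTemplate(b[y0-m:y1+m,x0-m:x1+m],t,cv2.TM_CCOEFF_NORMED);_,v,_,(px,py)=cv2.minMaxLoc(s)
    c=s[max(py-1,0):py+2,px];sub=(c[0]-c[2])/(2*(c[0]-2*c[1]+c[2])) if len(c)==3 else 0
    print(k,'dx',px-m,'dy',round(py-m+sub,2),round(v,3))
E
python3 cmp.py w5 w6; echo; python3 cmp.py w3 w6
python3 -c "
from h import *
im=cv2.imread('pics/w6.png')
a=cv2.resize(im[20:320,195:445],None,fx=2,fy=2,interpolation=cv2.INTER_CUBIC)
cv2.imwrite('pics/w6c.png',a)"
```

```text
stopL dx 0 dy 6.91 0.989
stopR dx 0 dy 6.97 0.996
rodL dx 1 dy 7.66 0.991
text dx 0 dy 4.84 0.974
railLtop dx 1 dy 6.23 0.959
railRtop dx 0 dy 6.68 0.823
railL dx 1 dy 4.48 0.995
railR dx 0 dy 4.1 0.961
cellrear dx 0 dy 4.22 0.994
should dx 0 dy 6.54 0.979

stopL dx 1 dy 2.91 0.984
stopR dx 0 dy 3.03 0.988
rodL dx 1 dy 3.29 0.986
text dx 0 dy 1.26 0.967
railLtop dx 1 dy 2.82 0.991
railRtop dx 0 dy 2.84 0.889
railL dx 1 dy 1.2 0.998
railR dx 0 dy 0.99 0.983
cellrear dx 0 dy 0.72 0.995
should dx 0 dy 2.47 0.988
```

```bash
python3 -c "
from h import *
a=float(JG['a']);Rj=Ro.from_euler('z',a).inv()
im=cv2.imread('pics/w6.png')
print('tab col 290',im[0:30,290].tolist()[::2]);print('bed col 320',im[0:30,320].tolist()[::2])
for v in (10,14,18,62):
  for z in(.034,.037,.04): print(v,z,(Rj.apply(onplane('wrist',[[290,v]],z)-np.r_[JG['o'],0])*1000).round(1))
"
```

```text
tab col 290 [[209, 207, 209], [171, 169, 171], [156, 155, 157], [160, 158, 160], [153, 152, 154], [152, 151, 152], [157, 157, 158], [151, 151, 152], [222, 224, 225], [245, 247, 248], [244, 247, 248], [244, 247, 248], [244, 247, 249], [245, 248, 249], [244, 248, 249]]
bed col 320 [[209, 207, 209], [171, 170, 171], [156, 154, 156], [160, 158, 160], [158, 156, 158], [140, 138, 140], [154, 153, 154], [153, 151, 153], [154, 153, 153], [165, 162, 161], [172, 168, 166], [171, 168, 166], [172, 169, 166], [172, 169, 166], [171, 169, 166]]
10 0.034 [[55.4 11.4 34. ]]
10 0.037 [[54.5 11.2 37. ]]
10 0.04 [[53.7 10.9 40. ]]
14 0.034 [[54.3 11.5 34. ]]
14 0.037 [[53.4 11.2 37. ]]
14 0.04 [[52.6 10.9 40. ]]
18 0.034 [[53.1 11.5 34. ]]
18 0.037 [[52.3 11.2 37. ]]
18 0.04 [[51.5 11.  40. ]]
62 0.034 [[39.7 12.  34. ]]
62 0.037 [[39.2 11.7 37. ]]
62 0.04 [[38.7 11.4 40. ]]
```

View pics/w6c.png

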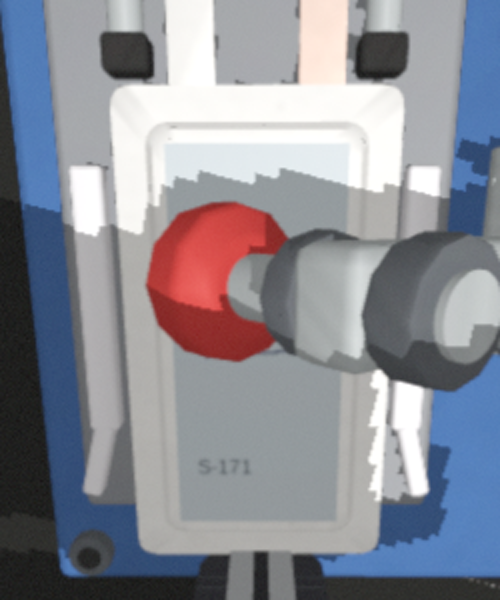

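>>> play_rows --pt "1 0 0 0 0 0" --pt "1.5 0 0 0 0 0" --pt "2 0 0 0 0 0" --pt "2.2 0 0 0 0 0" --pt "2.2 0 0 0 0 0" --pt "2.2 0 0 0 0 0"

```text
clock: 8.78
eef_pos: [0.5164, 0.161, 0.023]
tcp_rot: [-3.121, -0.351, 0.015]
ft_force: [-9.1, -2.5, 2.8]
opening: 0.0
```

```bash
python3 -c "
from h import *
from workcell import monitor,camera
rows([(-65,0,23,0)])
print(Ro.from_euler('z',-float(JG['a'])).apply(monitor.observe()['moment']))
im=camera('wrist')[:,:,::-1];cv2.imwrite('pics/w7.png',im)
im=camera('top')[:,:,::-1];cv2.imwrite('pics/top7.png',im)
"; python3 cmp.py w6 w7
```

```text
t 8.78 jig tcp [-63.9  -0.2  23. ] F jig [-9.5 -0.4  2.8] tilt -0.1 open 3.2961193838954224e-05
[-1.1, -0.2, 0.1, -0.002, 0.009, 0.0]
[-0.02067927  1.45848303  0.03858108]
stopL dx 0 dy 0.05 0.984
stopR dx 1 dy -0.01 0.987
rodL dx -1 dy -0.79 0.984
text dx 0 dy 1.01 0.98
railLtop dx -1 dy 0.22 0.975
railRtop dx 1 dy 0.67 0.987
railL dx 0 dy 1.01 0.995
railR dx 0 dy 0.85 0.983
cellrear dx 0 dy 0.69 0.995
should dx 0 dy 0.05 0.998
```

```bash
python3 -c "
from h import *
from workcell import monitor,camera
L=[]
for i in range(12):
  camera('top');s=monitor.observe();L.append(np.r_[s['ft_force'],s['moment']])
A=np.mean(L,0);Rj=Ro.from_euler('z',-float(JG['a']))
F,M=Rj.apply(A[:3]),Rj.apply(A[3:]);print(F,M,np.std(L,0))
rows([])
# effort change hint
a,b=[cv2.imread(f'pics/{n}.png') for n in('top0','top7')]
cv2.imwrite('pics/top7c.png',np.hstack([cv2.resize(i[190:300,325:425],None,fx=4,fy=4,interpolation=cv2.INTER_CUBIC) for i in(a,b)]))
"
```

```text
[-9.28308732 -0.07969844  3.23988229] [-0.02085755  1.44129231  0.00378681] [0.51907104 0.49430721 0.60044535 0.02310766 0.02362667 0.02911715]
t 9.47 jig tcp [-63.9  -0.2  23. ] F jig [-9.1  0.3  2.3] tilt -0.1 open -8.531488241563186e-05
```

View pics/top7c.png

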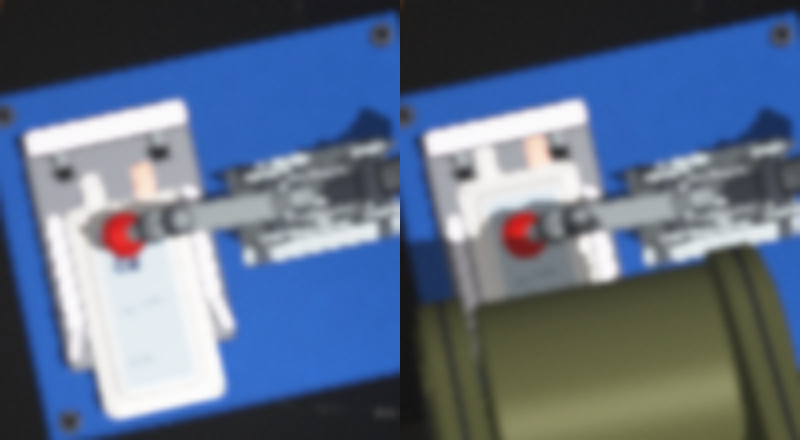

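The top view shows the tab tips and shoulders about 2-3 mm short of home, and the contact feels hard rather than springy. I'll back off, raise the tip to just below the cell, and try again.

>>> play_rows --pt "-4 0 0 0 0.009 0" --pt "-4 0 -8 0 0.009 0" --pt "-4 0 -9 0 0.009 0" --pt "-1.5 0 -9 0 0.009 0" --pt "-1 0 -9 0 0.009 0" --pt "0 0 -9 0 0.009 0" --pt "0 0 -9 0 0.009 0"

```text
clock: 10.35
eef_pos: [0.5161, 0.1609, 0.0319]
tcp_rot: [-3.121, -0.351, 0.003]
ft_force: [-2.8, -0.7, 3.5]
opening: -0.0002
```

```bash
cat > avg.py <<'E'
from h import *
from workcell import monitor,camera
L=[]
for i in range(4):
  im=camera('wrist');s=monitor.observe();L.append(np.r_[s['ft_force'],s['moment']])
A=np.mean(L,0);Rj=Ro.from_euler('z',-float(JG['a']))
print("F",Rj.apply(A[:3]).round(2),"M",Rj.apply(A[3:]).round(3));rows([])
import sys
if len(sys.argv)>1: cv2.imwrite(f'pics/{sys.argv[1]}.png',im[:,:,::-1])
E
python3 avg.py w8
```

```text
F [-3.8   0.26  2.88] M [-0.033  0.524 -0.004]
t 10.55 jig tcp [-64.1  -0.2  31.9] F jig [-3.3  0.2  2.8] tilt -0.1 open -0.00020063706554939885
```

The contact moments point to something on the gripper touching well ahead of the fingertips, perhaps the raised clamp bar. I'll check in the scene view.

```bash
python3 -c "
from h import *
from workcell import camera
o1,d1=ray('top',[[355.6,248.8]]);ci=camera_info('wrist')
# w6 pose shifted: camera then at tcp z 23.7 (now 31.9)
ci=dict(ci);T=np.array(ci['T']).copy();T[2,3]-=.0082;ci['T']=T
o2,d2=ray('wrist',[[301.5,160]],ci)
A=np.c_[d1[0],-d2[0]];t=np.linalg.lstsq(A,o2-o1,rcond=None)[0];P=np.array([o1+d1[0]*t[0],o2+d2[0]*t[1]])
print((Ro.from_euler('z',-float(JG['a'])).apply(P-np.r_[JG['o'],0])*1000).round(1))
im=camera('scene')[:,:,::-1];cv2.imwrite('pics/scene8.png',im)
cv2.imwrite('pics/scene8c.png',cv2.resize(im[120:320,280:480],None,fx=3,fy=3,interpolation=cv2.INTER_CUBIC))
"
```

```text
[[ 7.6  3.4 78.1]
 [ 9.5  5.6 78.1]]
```

View pics/scene8c.png

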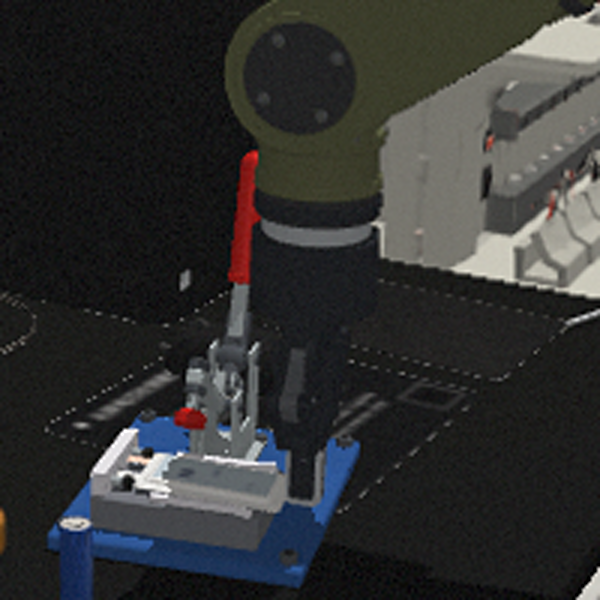

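```bash
python3 -c "
from h import *
a,b=[cv2.cvtColor(cv2.imread(f'pics/{n}.png'),cv2.COLOR_BGR2HSV) for n in('top0','top7')]
A,B=[cv2.resize(cv2.imread(f'pics/{n}.png',0),None,fx=8,fy=8,interpolation=cv2.INTER_CUBIC) for n in('top0','top7')]
for nm,(x0,y0,x1,y1) in {'tabs':(341,229,369,240),'tabsh':(341,229,372,244),'rtab':(356,229,366,238),'ltab':(343,232,353,240),'wall(static)':(328,212,376,226)}.items():
  t=A[y0*8:y1*8,x0*8:x1*8];m=80
  X0,Y0=x0*8-m,y0*8-m
  s=cv2.matchTemplate(B[Y0:y1*8+m,X0:x1*8+m],t,cv2.TM_CCOEFF_NORMED);_,v,_,p=cv2.minMaxLoc(s)
  d=((p[0]-m)/8,(p[1]-m)/8);c=np.array([(x0+x1)/2,(y0+y1)/2])
  P=onplane('top',[c,c+d],.038);q=Ro.from_euler('z',-float(JG['a'])).apply(P[1]-P[0])*1000
  print(nm,d,round(v,3),q.round(1))
"

```

```text
tabs (-0.25, -0.875) 0.741 [1.6 0.1 0. ]
tabsh (-0.125, -0.625) 0.81 [ 1.1 -0.   0. ]
rtab (0.0, -0.875) 0.801 [ 1.5 -0.3  0. ]
ltab (-0.875, -4.75) 0.733 [ 8.5 -0.3  0. ]
wall(static) (0.0, 0.0) 0.996 [0. 0. 0.]
```

```bash
python3 -c "
from h import *
def px(n,P):
  ci=camera_info(n);T=np.linalg.inv(np.array(ci['T']));r=cv2.Rodrigues(T[:3,:3])[0]
  return cv2.projectPoints(P,r,T[:3,3],np.array(ci['camera_matrix']),np.array(ci['D'],float))[0].reshape(-1,2)
xs=np.arange(14,66,1.)
for n in('top0','top7'):
  im=cv2.imread(f'pics/{n}.png',0)
  for y in(11,0,-8,24,-24):
    P=Ro.from_euler('z',float(JG['a'])).apply(np.c_[xs,0*xs+y,0*xs+38]/1000)+np.r_[JG['o'],0]
    q=px('top',P).astype(np.float32)
    print(n,y,cv2.remap(im,q[None,:,0],q[None,:,1],1)[0].tolist())
"

```

```text
top0 11 [112, 115, 120, 125, 130, 136, 143, 156, 173, 198, 221, 233, 241, 244, 245, 245, 244, 244, 243, 242, 241, 241, 240, 238, 233, 219, 203, 188, 176, 172, 169, 168, 168, 168, 167, 166, 166, 168, 184, 204, 228, 241, 247, 249, 249, 249, 247, 242, 231, 203, 169, 133]
top0 0 [101, 94, 88, 88, 90, 102, 118, 140, 162, 183, 191, 194, 187, 180, 175, 172, 171, 171, 171, 171, 171, 171, 170, 170, 170, 171, 170, 169, 169, 169, 169, 169, 168, 168, 168, 167, 166, 174, 184, 209, 233, 241, 248, 249, 250, 249, 247, 243, 226, 203, 166, 131]
top0 -8 [96, 94, 94, 101, 111, 123, 134, 143, 155, 171, 188, 205, 211, 213, 210, 207, 203, 201, 202, 203, 205, 204, 203, 199, 193, 185, 178, 173, 171, 170, 170, 170, 169, 169, 169, 169, 168, 175, 188, 211, 234, 242, 248, 249, 250, 249, 247, 243, 226, 206, 167, 130]
top0 24 [236, 235, 234, 234, 234, 234, 232, 229, 224, 218, 208, 197, 185, 177, 172, 170, 169, 169, 168, 168, 168, 167, 164, 157, 145, 130, 113, 96, 88, 84, 98, 113, 130, 139, 143, 146, 149, 164, 183, 209, 231, 241, 247, 249, 249, 249, 246, 241, 225, 203, 166, 134]
top0 -24 [154, 142, 129, 119, 114, 1
[... 857 characters left out ...]
33, 235, 238, 238, 237, 233, 227, 221, 215, 213, 211, 208, 207, 207, 205, 203, 201, 199, 196, 198, 203, 218, 236, 243, 248, 249, 250, 249, 247, 243, 226, 205, 166, 129]
top7 24 [169, 192, 211, 223, 231, 234, 236, 237, 236, 236, 235, 235, 235, 235, 235, 235, 234, 234, 232, 229, 225, 220, 211, 198, 175, 151, 124, 99, 89, 84, 98, 113, 130, 139, 143, 146, 148, 163, 182, 208, 231, 241, 247, 249, 249, 248, 246, 241, 225, 203, 165, 133]
top7 -24 [143, 137, 125, 118, 115, 131, 152, 184, 211, 230, 241, 245, 246, 247, 247, 247, 246, 245, 244, 243, 240, 235, 228, 208, 184, 150, 120, 98, 87, 88, 101, 122, 142, 161, 168, 173, 174, 180, 193, 213, 233, 243, 249, 250, 250, 249, 248, 244, 227, 203, 166, 126]
```

The top view puts the shoulders at x≈38.6 mm and the stop faces at ≈38.2 mm in the same frame. White goes straight to black with no bed visible between them, so the cell is home. I'll retreat and set up for the handle.

>>> play_rows --pt "-15 0 0 0 0 0" --pt "-15 0 -20 0 0 0" --pt "-15 0 -80 0 0 0" --pt "-15 0 -140 0 0 0" --pt "-15 0 -200 0 0 0" --pt "-15 0 -250 0 0 0" --pt "-15 0 -250 0 0 0"

```text
clock: 11.48
eef_pos: [0.5039, 0.1578, 0.2879]
tcp_rot: [-3.119, -0.351, -0.016]
ft_force: [-0.2, 1.0, -0.4]
opening: 0.0
```

```bash
cat >> h.py <<'E'
def arc(th,gap=0,r=100,tilt=None,jx=9):
    c,s=np.cos(np.radians(th)),np.sin(np.radians(th))
    return (jx,-106-r*c+(9+gap)*s,78+r*s+(9+gap)*c,tilt if tilt is not None else th)
E
python3 -c "
from h import *
T=[(9,-80,260,40),arc(69,30,tilt=45),arc(69,12,tilt=45)]
print(T);rows(T)"; python3 avg.py w9; python3 cmp.py w5 w9|head -0
```

```text
[(9, -80, 260, 40), (9, np.float64(-105.42715832113916), np.float64(185.33439268198688), 45), (9, np.float64(-122.2316059980888), np.float64(178.88376959017148), 45)]
t 11.47 jig tcp [-76.8  -0.6 287.9] F jig [ 0.1  1.  -0.4] tilt -0.1 open 3.964156014327211e-05
[85.5, 79.5, 28.7, -0.699, -0.01, -0.003]
[84.7, 105.0, 103.4, -0.787, -0.01, -0.004]
[84.6, 121.9, 109.8, -0.787, -0.01, -0.004]
F [ 0.11 -0.19 -0.74] M [0.007 0.014 0.007]
t 11.68 jig tcp [-79.9  -0.5 279.7] F jig [ 0.1  0.7 -1.2] tilt -0.1 open 6.643336780499507e-05Exception ignored on flushing sys.stdout:
BrokenPipeError: [Errno 32] Broken pipe
```

>>> play_rows --pt "30 20 10 -0.17 0 0" --pt "60 40 20 -0.34 0 0" --pt "80 60 20 -0.5 0 0" --pt "88 80 20 -0.65 0 0" --pt "88 80 20 -0.7 0 0" --pt "88 80 20 -0.7 0 0" --pt "88 80 20 -0.7 0 0"

```text
clock: 12.55
eef_pos: [0.6039, 0.0985, 0.2583]
tcp_rot: [2.43, 0.276, 0.093]
ft_force: [-0.3, -0.5, -0.7]
opening: 0.0004
```

```bash
python3 -c "
from h import *
rows([arc(69,30,tilt=45),arc(69,12,tilt=45)])
from workcell import camera,monitor
print(monitor.observe()['qpos'].round(2))
im=camera('wrist')[:,:,::-1];cv2.imwrite('pics/w10.png',im)"
```

```text
t 12.55 jig tcp [  7.6 -80.6 258.3] F jig [-0.4 -0.5 -0.7] tilt 40.0 open 0.0004282427776380332
[1.8, -27.8, 71.9, -0.088, 0.004, 0.004]
[1.8, -19.1, 87.6, -0.088, 0.004, 0.004]
[ 0.36  0.1   1.74 -0.69  1.46  1.84]
```

View pics/w10.png

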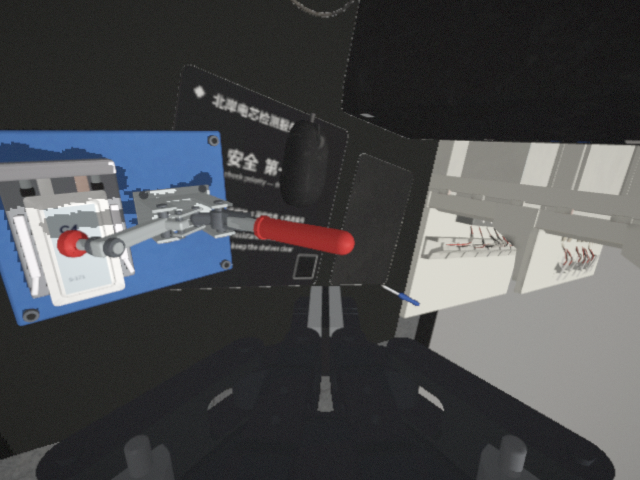

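The wrist view shows the handle running from (260,228) to its tip at (348,243). The cell sits up against the stops.

```bash
python3 -c "
from h import *
im=cv2.imread('pics/w10.png');h=cv2.cvtColor(im,cv2.COLOR_BGR2HSV)
k=cv2.inRange(h,(0,150,80),(8,255,255))|cv2.inRange(h,(172,150,80),(180,255,255));k[:,:230]=0
q=cv2.findNonZero(k).reshape(-1,2).astype(np.float32);vx,vy,x,y=cv2.fitLine(q,2,0,.01,.01).ravel();t=(q-[x,y])@[vx,vy]
E=np.array([[x+vx*s,y+vy*s] for s in(t.min(),0,t.max())])
R=Ro.from_euler('z',float(JG['a'])).as_matrix();n=R[:,0]
p0=np.r_[JG['o'],0]+R@[.008,0,0];O,d=ray('wrist',E);W=O+d*(((p0-O)@n)/(d@n))[:,None]
J=(W-np.r_[JG['o'],0])@R*1000;print(J.round(1),np.degrees(np.arctan2(J[:,2]-78,-(J[:,1]+106))),np.hypot(J[:,2]-78,J[:,1]+106))
"
```

```text
[[   8.  -121.6  112.5]
 [   8.  -139.2  163. ]
 [   8.  -153.6  204.3]] [65.65713743 68.65852799 69.34642929] [ 37.87129255  91.27337624 135.00438151]
```

>>> play_rows --pt "2 -20 30 -0.088 0 0" --pt "2 -28 60 -0.088 0 0" --pt "2 -28 72 -0.088 0 0" --pt "2 -22 82 -0.088 0 0" --pt "2 -19 87 -0.088 0 0" --pt "2 -19 87 -0.088 0 0"

```text
clock: 13.35
eef_pos: [0.6155, 0.058, 0.1814]
tcp_rot: [2.344, 0.263, 0.106]
ft_force: [0.5, 1.0, -0.7]
opening: -0.0004
```

```bash
python3 -c "
from h import *
rows([arc(t,0,tilt=45) for t in(69,66,63,60,57)])"
```

```text
t 13.35 jig tcp [  10.  -122.6  181.4] F jig [ 0.7  0.8 -0.7] tilt 45.0 open -0.0003660486287739723
[-0.9, 2.8, 12.5, 0.0, 0.002, 0.001]
[-0.9, 5.3, 17.2, 0.0, 0.002, 0.001]
[-0.9, 7.5, 21.9, 0.0, 0.002, 0.001]
[-0.9, 9.4, 26.8, 0.0, 0.002, 0.001]
[-0.9, 11.1, 31.8, 0.0, 0.002, 0.001]
```

>>> play_rows --pt "0 2 6 0 0 0" --pt "0 3 12 0 0 0" --pt "0 5 17 0 0 0" --pt "0 7 22 0 0 0" --pt "0 9 27 0 0 0" --pt "0 9 27 0 0 0"

```text
clock: 14.1
eef_pos: [0.6208, 0.0327, 0.1681]
tcp_rot: [2.344, 0.263, 0.104]
ft_force: [-0.6, -0.1, 0.2]
opening: 0.0001
```

```bash
cat > next.py <<'E'
from h import *
import sys
rows([arc(float(a),0,tilt=float(b)) for a,b in (x.split(',') for x in sys.argv[1:])])
E
python3 next.py 57,43 54,41 51,39 48,37 45,35 42,33
```

```text
t 14.1 jig tcp [   9.5 -148.4  168.1] F jig [-0.6  0.   0.2] tilt 45.0 open 0.00013763680063363484
[-0.5, 2.3, 4.1, 0.035, 0.003, 0.001]
[-0.4, 3.7, 9.2, 0.07, 0.003, 0.001]
[-0.4, 4.8, 14.3, 0.105, 0.003, 0.001]
[-0.4, 5.7, 19.5, 0.14, 0.004, 0.001]
[-0.4, 6.3, 24.7, 0.175, 0.004, 0.001]
[-0.4, 6.6, 29.9, 0.209, 0.004, 0.001]
```

>>> play_rows --pt "0 2 4 0.035 0 0" --pt "0 4 9 0.07 0 0" --pt "0 5 14 0.105 0 0" --pt "0 6 19 0.14 0 0" --pt "0 6 19 0.14 0 0"

```text
clock: 14.72
eef_pos: [0.6248, 0.0144, 0.1592]
tcp_rot: [2.483, 0.276, 0.088]
ft_force: [0.7, -0.3, 1.1]
opening: -0.0002
```

```bash
cat > red.py <<'E'
from h import *
from workcell import camera
im=camera('wrist')[:,:,::-1];h=cv2.cvtColor(np.ascontiguousarray(im),cv2.COLOR_BGR2HSV)
k=cv2.inRange(h,(0,150,60),(8,255,255))|cv2.inRange(h,(172,150,60),(180,255,255))
N,l,st,c=cv2.connectedComponentsWithStats(k)
R=Ro.from_euler('z',float(JG['a'])).as_matrix();n=R[:,0];p0=np.r_[JG['o'],0]+R@[.008,0,0]
for i in range(1,N):
    if st[i,4]<250: continue
    q=np.argwhere(l==i)[:,::-1].astype(np.float32);vx,vy,x,y=cv2.fitLine(q,2,0,.01,.01).ravel();t=(q-[x,y])@[vx,vy]
    E=np.array([[x+vx*s,y+vy*s] for s in(t.min(),0,t.max())]);O,d=ray('wrist',E);W=O+d*(((p0-O)@n)/(d@n))[:,None]
    J=(W-np.r_[JG['o'],0])@R*1000
    print("red",st[i].tolist(),"y,z",J[:,1:].round(0).tolist(),"angle",np.degrees(np.arctan2(J[:,2]-78,-(J[:,1]+106))).round(1))
E
python3 red.py; python3 next.py 48,37 45,35 42,33 39,31 36,29 33,27
```

```text
red [227, 269, 172, 49, 4614] y,z [[-138.0, 107.0], [-169.0, 139.0], [-203.0, 173.0]] angle [42.6 43.8 44.2]
t 14.78 jig tcp [   9.3 -166.8  159. ] F jig [ 0.4 -0.2 -0.4] tilt 37.0 open 9.844521564459579e-05
[-0.3, -0.9, 0.2, -0.0, 0.004, -0.0]
[-0.2, 0.4, 5.3, 0.035, 0.004, -0.0]
[-0.2, 1.5, 10.4, 0.07, 0.004, -0.0]
[-0.2, 2.3, 15.6, 0.105, 0.004, -0.0]
[-0.2, 2.8, 20.8, 0.139, 0.004, -0.001]
[-0.1, 3.0, 26.1, 0.174, 0.004, -0.001]
```

>>> play_rows --pt "0 0 3 0.02 0 0" --pt "0 0 5 0.035 0 0" --pt "0 1 8 0.05 0 0" --pt "0 1.5 10 0.07 0 0" --pt "0 1.5 10 0.07 0 0"

```text
clock: 15.4
eef_pos: [0.6264, 0.0076, 0.1521]
tcp_rot: [2.553, 0.283, 0.08]
ft_force: [-0.3, 2.1, 2.7]
opening: -0.0001
```

```bash
python3 red.py; python3 next.py 42,33 39,31 36,29 33,27 30,25
```

```text
red [227, 270, 173, 48, 4588] y,z [[-141.0, 104.0], [-175.0, 133.0], [-211.0, 164.0]] angle [37.3 38.7 39.2]
t 15.45 jig tcp [   9.3 -174.1  152. ] F jig [0.2 2.3 2.1] tilt 33.0 open 3.413007481906788e-05
[-0.3, -0.0, 0.5, -0.001, 0.004, -0.001]
[-0.3, 1.1, 5.6, 0.034, 0.004, -0.001]
[-0.2, 2.0, 10.8, 0.069, 0.004, -0.001]
[-0.2, 2.6, 16.0, 0.104, 0.004, -0.001]
[-0.2, 3.0, 21.3, 0.139, 0.004, -0.001]
```

Resistance is starting at about 3 N. I'll keep going in small steps.

>>> play_rows --pt "0 0.5 2 0.015 0 0" --pt "0 1 4 0.03 0 0" --pt "0 1.2 6 0.04 0 0" --pt "0 1.2 6 0.04 0 0"

```text
clock: 15.95
eef_pos: [0.6273, 0.0033, 0.1477]
tcp_rot: [2.593, 0.288, 0.075]
ft_force: [-1.2, 2.4, 3.1]
opening: 0.0001
```

>>> play_rows --pt "0 0.5 2 0.015 0 0" --pt "0 1 4 0.03 0 0" --pt "0 1 4 0.03 0 0"

```text
clock: 16.32
eef_pos: [0.6279, 0.0003, 0.1445]
tcp_rot: [2.623, 0.29, 0.071]
ft_force: [0.3, 2.7, 3.0]
opening: -0.0
```

```bash
python3 red.py; python3 next.py 36,29 33,27 30,25 27,23
```

```text
red [225, 271, 174, 47, 4666] y,z [[-143.0, 101.0], [-180.0, 126.0], [-220.0, 153.0]] angle [31.5 32.8 33.3]
t 16.38 jig tcp [   9.2 -181.6  144.5] F jig [0.2 2.8 2.3] tilt 28.9 open -0.00014659498487229036
[-0.2, -0.2, 0.4, -0.001, 0.004, -0.002]
[-0.2, 0.8, 5.6, 0.034, 0.004, -0.002]
[-0.2, 1.5, 10.8, 0.068, 0.004, -0.002]
[-0.1, 1.9, 16.0, 0.103, 0.004, -0.002]
```

>>> play_rows --pt "0 0.3 2 0.015 0 0" --pt "0 0.6 4 0.025 0 0" --pt "0 0.8 5.5 0.034 0 0" --pt "0 0.8 5.5 0.034 0 0"

```text
clock: 16.88
eef_pos: [0.6286, -0.0033, 0.1399]
tcp_rot: [2.656, 0.294, 0.067]
ft_force: [-0.6, 1.7, 1.3]
opening: -0.0001
```

>>> play_rows --pt "0 0.3 2 0.015 0 0" --pt "0 0.5 4 0.025 0 0" --pt "0 0.5 4 0.025 0 0"

```text
clock: 17.25
eef_pos: [0.629, -0.0059, 0.1362]
tcp_rot: [2.681, 0.296, 0.063]
ft_force: [0.1, 0.3, 1.8]
opening: -0.0004
```

```bash
python3 red.py; python3 next.py 30,25 27,23 24,21 21,19
```

```text
red [223, 273, 176, 43, 4746] y,z [[-146.0, 97.0], [-184.0, 118.0], [-227.0, 141.0]] angle [25.8 27.  27.4]
t 17.3 jig tcp [   8.8 -187.9  136.2] F jig [-0.1  0.2  1.4] tilt 25.5 open -0.00026894235539205957
[0.2, 0.0, 0.5, 0.009, 0.005, -0.002]
[0.2, 0.8, 5.7, 0.044, 0.005, -0.002]
[0.2, 1.3, 10.9, 0.079, 0.005, -0.003]
[0.2, 1.4, 16.2, 0.114, 0.005, -0.003]
```

The force is falling, so it may be at dead centre. I'll use finer steps now.

>>> play_rows --pt "0 0.2 1 0.01 0 0" --pt "0 0.4 2.5 0.02 0 0" --pt "0 0.4 2.5 0.02 0 0"

```text
clock: 17.68
eef_pos: [0.6291, -0.0074, 0.1338]
tcp_rot: [2.701, 0.298, 0.06]
ft_force: [0.5, 0.4, 1.6]
opening: 0.0001
```

```bash
python3 red.py; python3 next.py 27,23 24,21
```

```text
red [223, 273, 176, 43, 4786] y,z [[-147.0, 96.0], [-185.0, 116.0], [-229.0, 137.0]] angle [24.2 25.3 25.7]
t 17.73 jig tcp [   8.6 -189.4  133.8] F jig [ 0.9 -0.1 -0. ] tilt 24.4 open 0.00019746679733213574
[0.4, 0.5, 2.9, 0.024, 0.005, -0.003]
[0.4, 1.1, 8.1, 0.059, 0.005, -0.003]
```

>>> play_rows --pt "0 0.2 1 0.01 0 0" --pt "0 0.4 2.5 0.02 0 0" --pt "0 0.4 2.5 0.02 0 0"

```text
clock: 18.1
eef_pos: [0.6289, -0.0089, 0.1311]
tcp_rot: [2.722, 0.3, 0.055]
ft_force: [0.1, 0.4, 0.2]
opening: -0.0002
```

>>> play_rows --pt "0 0.2 1 0.01 0 0" --pt "0 0.4 2.5 0.02 0 0" --pt "0 0.4 2.5 0.02 0 0"

```text
clock: 18.48
eef_pos: [0.6291, -0.0105, 0.1287]
tcp_rot: [2.742, 0.302, 0.052]
ft_force: [-0.2, -0.8, -0.2]
opening: 0.0
```

```bash
python3 red.py; python3 next.py 24,21 21,19
```

```text
red [225, 271, 172, 40, 4871] y,z [[-149.0, 92.0], [-190.0, 108.0], [-235.0, 125.0]] angle [17.7 19.5 20.2]
t 18.52 jig tcp [   8.  -192.3  128.8] F jig [ 0.1 -0.7 -0.3] tilt 22.0 open 3.105059968050052e-05
[1.0, 0.5, 2.3, 0.018, 0.006, -0.003]
[1.0, 1.0, 7.5, 0.053, 0.006, -0.003]
```

>>> play_rows --pt "0 0.2 1 0.01 0 0" --pt "0 0.4 2.5 0.018 0 0" --pt "0 0.4 3 0.018 0 0" --pt "0 0.4 3 0.018 0 0"

```text
clock: 19.02
eef_pos: [0.6294, -0.0119, 0.1261]
tcp_rot: [2.759, 0.304, 0.049]
ft_force: [0.3, -0.1, 0.3]
opening: -0.0
```

>>> play_rows --pt "0 0.2 1 0.01 0 0" --pt "0 0.4 2 0.015 0 0" --pt "0 0.4 2 0.015 0 0"

```text
clock: 19.4
eef_pos: [0.63, -0.0123, 0.1253]
tcp_rot: [2.776, 0.305, 0.049]
ft_force: [-1.7, 4.6, 4.6]
opening: -0.0
```

```bash
python3 red.py; python3 next.py 24,21 21,19 18,17
```

```text
red [223, 273, 176, 42, 4819] y,z [[-149.0, 92.0], [-189.0, 108.0], [-235.0, 126.0]] angle [18.1 19.7 20.3]
t 19.45 jig tcp [   8.4 -194.4  125.2] F jig [-1.8  5.   4.4] tilt 20.1 open -0.0003963638730014056
[0.6, -0.0, -1.8, -0.016, 0.005, -0.004]
[0.6, 0.6, 3.4, 0.019, 0.005, -0.004]
[0.6, 1.1, 8.6, 0.054, 0.005, -0.004]
```

>>> play_rows --pt "0 0 1 0 0 0" --pt "0 0 2 0 0 0" --pt "0 0 2.5 0 0 0" --pt "0 0 2.5 0 0 0"

```text
clock: 19.95
eef_pos: [0.6308, -0.0122, 0.125]
tcp_rot: [2.776, 0.304, 0.051]
ft_force: [-5.2, 7.1, 10.3]
opening: -0.0
```

```bash
python3 red.py; python3 next.py 24,21 21,19 18,17
```

```text
red [223, 275, 176, 42, 4710] y,z [[-149.0, 92.0], [-189.0, 108.0], [-235.0, 125.0]] angle [18.2 19.7 20.3]
t 20.0 jig tcp [   9.3 -194.4  125. ] F jig [-3.2  7.  10.5] tilt 20.1 open -0.00011513482433642114
[-0.3, -0.1, -2.0, -0.016, 0.003, -0.005]
[-0.2, 0.6, 3.2, 0.019, 0.003, -0.005]
[-0.2, 1.0, 8.4, 0.054, 0.003, -0.005]
```

It has reached the firm stop: 13 N with no movement. I'll back straight off and check that the handle stays down.

>>> play_rows --pt "0 0 -5 0 0 0" --pt "0 -2 -15 0 0 0" --pt "0 -5 -35 0 0 0" --pt "0 -10 -60 0 0 0" --pt "0 -10 -100 0 0 0" --pt "0 -10 -130 0 0 0" --pt "0 -10 -130 0 0 0" --pt "0 -10 -130 0 0 0" --pt "0 -10 -130 0 0 0"

```text
clock: 21.12
eef_pos: [0.6184, 0.0401, 0.2416]
tcp_rot: [2.776, 0.305, 0.047]
ft_force: [1.0, -0.3, 1.0]
opening: 0.0001
```

```bash
python3 red.py; python3 next.py; python3 -c "
from h import *
from workcell import camera
im=camera('top')[:,:,::-1];cv2.imwrite('pics/topE.png',im);cv2.imwrite('pics/wE.png',camera('wrist')[:,:,::-1]);cv2.imwrite('pics/sceneE.png',camera('scene')[:,:,::-1])
ci=camera_info('top');T=np.linalg.inv(np.array(ci['T']));r=cv2.Rodrigues(T[:3,:3])[0]
xs=np.arange(24,58,1.)
for y in(20,0,24,-24):
  P=Ro.from_euler('z',float(JG['a'])).apply(np.c_[xs,0*xs+y,0*xs+38]/1000)+np.r_[JG['o'],0]
  q=cv2.projectPoints(P,r,T[:3,3],np.array(ci['camera_matrix']),np.array(ci['D'],float))[0].reshape(-1,2).astype(np.float32)
  for n in('top7','topE'):
    print(n,y,cv2.remap(cv2.imread(f'pics/{n}.png',0),q[None,:,0],q[None,:,1],1)[0].tolist())
"
```

```text
red [279, 213, 101, 24, 2034] y,z [[-151.0, 90.0], [-192.0, 108.0], [-234.0, 125.0]] angle [15.4 18.9 20.2]
t 21.18 jig tcp [   8.9 -140.7  241.7] F jig [-1.3 -0.  -0.6] tilt 20.0 open -9.405919111410748e-05
top7 20 [236, 237, 237, 237, 237, 237, 238, 238, 238, 238, 237, 235, 231, 217, 191, 156, 119, 93, 73, 80, 92, 116, 139, 156, 167, 173, 176, 179, 195, 211, 229, 242, 247, 249]
topE 20 [237, 237, 238, 237, 237, 237, 238, 238, 238, 238, 237, 235, 228, 210, 176, 134, 90, 63, 41, 42, 46, 57, 69, 79, 86, 90, 95, 99, 108, 118, 129, 137, 142, 145]
top7 0 [204, 222, 228, 233, 234, 235, 233, 233, 233, 235, 237, 237, 235, 226, 214, 196, 183, 174, 171, 169, 169, 169, 168, 168, 167, 167, 166, 173, 183, 209, 233, 241, 248, 249]
topE 0 [120, 121, 122, 125, 129, 133, 135, 137, 139, 140, 141, 139, 135, 126, 115, 101, 89, 81, 78, 76, 75, 75, 75, 75, 76, 78, 82, 90, 100, 114, 128, 136, 143, 145]
top7 24 [235, 235, 235, 235, 235, 235, 234, 234, 232, 229, 225, 220, 211, 198, 175, 151, 124, 99, 89, 84, 98, 113, 130, 139, 143, 146, 148, 163, 182, 208, 231, 241, 247, 249]
topE 24 [235, 234, 235, 235, 235, 234, 234, 233, 232, 228, 224, 218, 206, 188, 159, 126, 93, 62, 52, 45, 52, 59, 69, 76, 81, 86, 90, 97, 105, 117, 128, 137, 143, 145]
top7 -24 [241, 245, 246, 247, 247, 247, 246, 245, 244, 243, 240, 235, 228, 208, 184, 150, 120, 98, 87, 88, 101, 122, 142, 161, 168, 173, 174, 180, 193, 213, 233, 243, 249, 250]
topE -24 [91, 92, 91, 91, 91, 91, 91, 91, 91, 91, 91, 90, 90, 90, 90, 89, 89, 90, 90, 89, 89, 89, 89, 89, 88, 88, 88, 88, 88, 88, 88, 88, 88, 88]
```

```bash
python3 -c "
from workcell import job
print(job.finish_job())"
```

```text
the job is handed in; nothing more can be done
None
```

I slid the cell home against the stops, then pushed the clamp handle down over centre to its firm stop, and handed the job in at about 21 s of the 62 s allowed.

- **Cell:** I pushed it forward with shut fingertips, gripping nothing, and the highest push I read was about 9.5 N. In the top view the cell's shoulders are at x≈38.6 mm, level with the stop faces, so the origin is about 0.5 mm short, within the 3 mm allowed. The check after clamping showed no shift.
- **Clamp:** The handle resisted with about 4 N, gave way near 27° and came to rest at about 20°. I pressed it to about 13 N and it did not move. After I let go it stayed at about 20°, with the gripper clear of everything.

**Checks that disagreed or were missing:**
- **Stops did not give:** They felt hard, with no visible give at about 9 N, although they should give about 1 mm per 4 N. I could not explain this.
- **Cell position:** The wrist camera suggested the cell was 1 to 2.5 mm short, with a thin visible gap. I relied on the top view, where the shoulders and stops sit in the same frame.
- **Pad and bystanders:** I did not measure the pad's contact or its force on the cell; I took it from the handle staying locked. I did not re-measure the round cell, tape roll or USB stick either, but my path did not go near them.

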